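# Close the connector tester and press its sunken start key

## Robot

A 6-joint arm with a two-finger parallel gripper is mounted at the origin on the work surface. World frame = base frame: x ahead of the robot, y to its left, z up, the work surface at z = 0. Lengths are in m, angles in rad, forces in N, time in s.
With the tool pointing down it reaches from about 0.275 to 0.875 m from the base axis. Payload 12.5 kg.
Tool frame: the origin (TCP) lies at the very end of the fingers, on their centre line; the grasp point (between the pads) lies 19 mm behind it; z points along the fingers, x is the direction in which the jaws open and shut, and the axes are right-handed (so a half turn about z gives the same grasp; the last joint's range is limited). The gripper opens to 85 mm and grips with 20 to 120 N. Pads are 22 mm wide; open, the fingers measure 114 mm over their backs; the gripper's body (76 mm by 85 mm) begins 54 mm behind the grasp point. The pads swing forward as they close: fully open they stand 13 mm farther back than shut.
Start: joints at [-1.394, 0.351, 1.652, -0, 1.139, -0.085], TCP at [0.142, -0.531, 0.231] pointing down, gripper open.
Joint ranges: [-2.75, 2.75], [-0.79, 2.1], [0.01, 2.65], [-1.57, 4.71], [0.07, 3.14], [-2.87, 2.87]. Speed limits (rad/s): [2.22, 2.22, 2.79, 3.14, 3.14, 3.14].

## Interface

Orientations are given as a 3x3 rotation matrix whose columns are the frame's x, y, z axes.
In Python, from rig import ctrl gives the robot as it stands.
- The arm moves only by the tool send_rows, never from a script. Its arguments are lists of equal length, an entry for each row: "claw": the closure, from 0 (fully open) to 1 (shut); "dp": the shift along the tool's x, y, z as a fraction of full scale, a list of three; "twist": the turn, a rotation vector about the tool's x, y, z as a fraction of full scale, a list of three. In form: {"claw": [claw, ...], "dp": [[tx, ty, tz], ...], "twist": [[rx, ry, rz], ...]}. A call has 1 to 10 rows; each row shifts and turns the commanded pose from where the row before left it, along the tool's axes as they then stand; what a row does not reach is not made up. Full scale, the value 1, is 0.4 m for a shift and 360 degrees for a turn. A row lasts 1/12 s, in which the tool goes at most 41.7 mm and 7.16 degrees, less where a joint would pass 70% of its speed; a pose out of reach is approached as far as the arm can. A call with a number of a shift or a turn outside -1 to 1 is refused whole. A call with a gripper value outside its range is refused whole. The fingers move at their own pace and stop on an object; "force" is the grip in N (left out, the last holds). Time passes only in rows, so rows that do not move let the fingers close. It gives the time, the measured TCP pose, the force and the opening at its end, in the units of the state.
- ctrl.sense(): the state, without advancing time (a new reading comes with each control period).
- ctrl.get_image(name): name is "scene" or "top" or "wrist"; returns a dict with "color" (400x640x3 uint8, red, green, blue), "fx", "fy", "cx", "cy" (pixels), "dist_coeffs" ([k1, k2, p1, p2, k3] as OpenCV has them; the pictures are not rectified), "R" (3x3) and "t" (3): a world point X has camera coordinates R X + t. Camera axes: x right, y down, z forward; pixel columns grow to the right and rows downward; lengths in m; the calibration is good to about 2 mm. A picture is of the moment at which its call begins. There is no depth.
- ctrl.sign_off(): hands the job in, once; it reports no verdict.
Trained networks look in a picture, given as the dict that the camera call returned (one of the last four; its "shot" number tells which), for a name from the list of things; names that differ only in an ending like _2 or _b are one class to them, and where a whole thing is asked for, a point or a joint stands for the part that bears it (a point fixed in the world has none). Each returns a list of dicts, best first, with "p" (0 to 1); they miss things now and then, are a little off and sometimes report something else, mostly with a low value. They report only what shows in the picture. A call takes as long as a camera call.
- ctrl.find_in(picture, thing): "at" ([x, y, z] in m, in the coordinates of the camera as it stood for that picture, good to about 4 mm: the middle of the surface that is visible of it).
- ctrl.spot_point(picture, thing): "at" ([x, y, z] in m, in the coordinates of the camera as it stood for that picture, good to about 4 mm: a listed point, or the origin of a listed thing).
The state is a dict: "time_s": time; "joint_positions": joint angles; "joint_velocities": joint speeds; "tau": joint torques, N m; "ee_pos": TCP position; "ee_rot": TCP orientation; "contact_force": force on the tool from outside, world axes, zero at the start; "moment": the same for the moment, N m; "grip_width": finger opening in m.
Only numpy, scipy, OpenCV 4.12 (cv2) and the standard library are available. Lean on these libraries where they do the work, as an engineer would, in place of code of your own. Each camera call takes 0.05 s, during which the arm holds its last target.

## Task

Swing the tester's open clear cover fully shut over the connector that lies in its nest. Then reach a fingertip down into the well of the green station, press the sunken green start key right down, keep it down for a good second, let it come up again and move clear. Use only the fingertips: pick nothing up, do not press the blue key, do not press green while the cover is open, and leave the connector in its nest and everything else on the bench where it is.

Things in the scene. Friction and masses are not known exactly. Their poses are not given: they have to be found in the camera images.
- tester: connector test fixture, fixed to the bench: white box 150 (x) x 170 (y) x 55 mm with a black deck (top 63 mm up), two lamps and a small display on its front (-x) side. Origin: centre of the underside; z up, -x is its front. Two 14 mm square hinge pillars stand at its rear, up to 110 mm.
- hinge (a point): middle of the cover's hinge axis, at x +62 mm, z 104 mm in the tester's frame; fixed to the tester and with its axes. The axis runs along the tester's y.
- cover (a joint): angle of the clear cover (rad): 0 shut and level, 1.57 upright, up to 1.9 leaning backward (to the tester's +x). Its stiff friction hinge holds it at any angle (about 0.22 N m to move it, 2 N at the lip); it does not fall and does not latch. It begins standing open, at 1.35 to 1.85.
- cover_lip (a point): on the outer (upper) face of the cover, in the middle of the black lip at its free edge, 133 mm from the hinge axis. The cover is an aluminium frame 130 mm wide (y) round a clear pane, 8 mm thick; its inner face lies in the plane of the hinge axis, its outer face 8 mm from it, and the lip (80 mm wide) ends 140 mm from the axis. Shut, its top is 112 mm above the bench. It turns with the cover: its x points from lip to hinge, its z out of the outer face.
- pocket (a point): centre of the floor of the nest's pocket (63 mm above the bench), where the connector sits. Walls 14 mm high, pocket 44 x 34 mm.
- part: black moulded connector 40 x 30 x 22 mm, loose in the pocket. Origin: centre of its underside. Two rubber pads under the cover come to about 3 mm above it.
- start_station: grey cast key station with a green collar, bolted to the bench: 92 x 92 mm, 75 mm high, collar 4 mm more. Origin: centre of the underside; z up. A round well of 52 mm diameter goes straight down in its middle.
- start_mouth (a point): centre of the green well's mouth, on top of the collar, 79 mm above the bench.
- start_top (a point): centre of the top of the green start key, a 36 mm round key at the bottom of the well; 20 mm below the mouth when up. It moves with the key. The floor round the key is 18 mm below its top.
- start_key (a joint): how far the green key is pressed (m): 0 up, 0.006 at its stop. Sprung: 2.5 N to start it, 4.6 N at the stop.
- clear_station: twin of the green station with a blue collar and key (it clears the shift's count). Origin: centre of the underside. It must not be pressed.
- clear_key (a joint): how far the blue key is pressed (m), 0 up, 0.006 at its stop.
- spare_a: spare black connector 40 x 30 x 22 mm lying on the bench beyond the stations; origin: centre of its underside. Leave it.
- spare_b: another spare connector, on the robot's side of the stations; origin: centre of its underside. Leave it.
- driver: grey electric screwdriver lying on the bench, 227 mm long, 39 mm high; origin on the bench under its body, x along it. Leave it.
- fitting: turned aluminium end fitting standing upright, 46 mm diameter, 100 mm high; origin: centre of its underside. Leave it.
- screwdriver: hand screwdriver with a yellow handle, 180 mm long, lying on the bench at the robot's left; origin on the bench under it, x along it. Leave it.

How it is judged:
On the way, in this order (a step that is already met when the one before it is completed fails the run):
1. the cover is fully shut (value of joint cover below 0.05 rad), for 0.2 s.
2. the green key is held right down, with the cover shut (value of joint start_key above 0.0045 m and value of joint cover below 0.05 rad), for 0.8 s.
At the end, for the whole second after the job is handed in: The cover is shut (under 0.05 rad), the green key has been held down (over 4.5 mm) for at least 0.8 s after that and is up again (under 1 mm), the blue key is up, and the connector lies flat in the pocket (origin within 6 mm of the pocket's centre, tilt under 0.15 rad) at rest (value of joint cover below 0.05 rad and value of joint each of start_key, clear_key below 0.001 m and distance between part and pocket below 0.006 m and angle between part's own z axis and vertical below 0.15 rad and linear speed of part below 0.02 m/s); the robot touches nothing.
It fails at once if the blue key is pressed (over 2 mm) (value of joint clear_key above 0.002 m).
It fails at once if the green key is pressed (over 2 mm) while the cover is open (over 0.1 rad) (value of joint start_key above 0.002 m and value of joint cover above 0.1 rad).
It fails at once if the connector is lifted or moved from its place in the nest (over 8 mm) (distance of part from where it was at the start of the episode above 0.008 m).
It fails at once if a spare connector, a screwdriver or the fitting is moved (over 15 mm) or picked up (distance of any of spare_a, spare_b, driver, fitting, screwdriver from where it was at the start of the episode above 0.015 m).
It also fails if it takes over 56 s, if anything falls off the work surface, if the arm or the gripper's body presses on something with over 40 N, if the wrist force passes 120 N, or if a joint passes its speed limit or range.

## Working session

There is one attempt and no reset: what is moved stays moved. The work goes in short steps, Python scripts to look and compute and a tool call to move; the robot and the scene stay as the last step left them, time stands still between calls to the robot, and variables do not carry over. Pictures are saved under pics/ and viewed, and the job is handed in when it is done.

Besides the shell and the picture viewer there is one more tool, called as name(argument=value, ...) on one line, values as JSON. send_rows: Moves the arm, as the interface text tells. Shift numbers are shares of 0.4 m and turn numbers shares of 360 degrees, none past 1 either way. Its arguments: {"type":"object","properties":{"claw":{"type":"array"},"dp":{"type":"array"},"twist":{"type":"array"},"force":{"type":"number"}},"required":["claw","dp","twist"]}

```bash
ls; mkdir -p pics; cat > h.py <<'E'
from rig import ctrl
import numpy as np, cv2
def shot(n,f):
    p=ctrl.get_image(n); cv2.imwrite('pics/'+f,p['color'][:,:,::-1]); return p
def w(p,at): return np.array(p['R']).T@(np.array(at)-np.array(p['t']))
def spot(p,names):
    for n in names:
        for d in ctrl.spot_point(p,n)[:3]:
            print(n,np.round(w(p,d['at']),4),round(d['p'],2))
E
python3 - <<'E'
from h import *
s=ctrl.sense();print(s['time_s'],s['ee_pos'],s['ee_rot'],s['grip_width'])
for n in ['top','scene']:
    p=shot(n,n+'0.png');print(n)
    print(np.round(np.array(p['R']),3).tolist(),p['t'])
    spot(p,['tester','hinge','cover_lip','pocket','part','start_station','start_mouth','start_top','clear_station','spare_a','driver','fitting','screwdriver'])
print(ctrl.sense()['time_s'])
E
```

```text
pics
0.0 [ 0.14230691 -0.53090636  0.23073107] [[ 2.58835506e-01 -9.65921385e-01 -2.42566631e-04]
 [-9.65920603e-01 -2.58835606e-01  1.23162139e-03]
 [-1.25243432e-03 -8.44872401e-05 -9.99999212e-01]] 0.0857539335475463
top
[[-0.009, -1.0, 0.01], [-0.992, 0.008, -0.125], [0.125, -0.011, -0.992]] [0.11522587 0.53273247 1.44920131]
tester [ 0.5379  0.2834 -0.0027] 0.98
hinge [0.6017 0.2847 0.1009] 0.87
hinge [ 3.353e-01 -1.160e-01 -3.000e-04] 0.55
cover_lip [0.6131 0.2827 0.2348] 0.55
pocket [0.5129 0.286  0.0629] 0.79
part [0.5227 0.2866 0.0628] 0.7
start_station [ 0.5133 -0.2812  0.0012] 0.88
start_station [ 0.5151 -0.2783  0.078 ] 0.71
start_station [0.5195 0.2884 0.0631] 0.33
start_mouth [ 0.5157 -0.2807  0.078 ] 0.93
start_mouth [ 5.149e-01 -2.788e-01 -5.000e-04] 0.39
start_mouth [0.4226 0.5234 0.0029] 0.21
start_top [ 0.5172 -0.2821  0.0569] 0.44
clear_station [ 0.5108  0.0221 -0.0006] 0.71
spare_a [0.6951 0.1549 0.0017] 0.68
spare_a [ 0.3342 -0.1155 -0.001 ] 0.59
driver [ 0.7327 -0.117   0.001 ] 0.86
driver [ 0.5619  0.4512 -0.0012] 0.41
driver [0.6132 0.2833 0.2372] 0.25
fittin
[... 158 characters left out ...]
3105763 -0.21139352  1.28033801]
tester [ 0.5388  0.2823 -0.0018] 0.65
tester [ 0.5179 -0.29    0.0769] 0.55
hinge [0.6043 0.2791 0.0994] 0.87
cover_lip [0.6158 0.2801 0.2353] 0.71
pocket [0.5193 0.2841 0.0607] 0.94
pocket [0.6043 0.2802 0.0997] 0.6
pocket [ 0.5161 -0.2864  0.0757] 0.56
part [0.5205 0.2822 0.0637] 0.43
start_station [ 0.5198 -0.2897 -0.0011] 0.79
start_mouth [ 0.5168 -0.2889  0.0759] 0.6
start_mouth [ 0.7321 -0.1187 -0.0031] 0.21
clear_station [0.5027 0.023  0.0024] 0.78
spare_a [ 0.698   0.1517 -0.002 ] 0.62
spare_a [ 0.3325 -0.1204 -0.0042] 0.41
driver [ 0.735  -0.1185 -0.0035] 0.71
fitting [0.5631 0.4457 0.0008] 0.97
screwdriver [ 4.211e-01  5.220e-01 -1.000e-04] 0.89
1.4
```

View pics/top0.png

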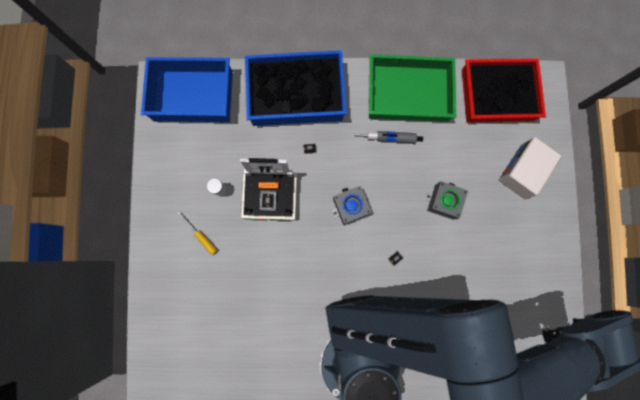

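View pics/scene0.png

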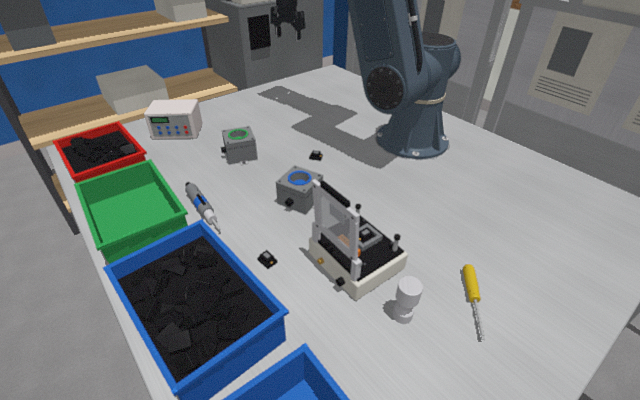

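send_rows(claw=[1, 1, 1, 1, 1, 1, 1, 1, 1, 1], dp=[[0, 0, -0.1], [0, 0, -0.1], [0, 0, -0.1], [-0.08, -0.053, 0], [-0.08, -0.053, 0], [-0.08, -0.053, 0], [-0.08, -0.053, 0], [-0.08, -0.053, 0], [-0.08, -0.053, 0], [-0.08, -0.053, 0]], twist=[[0, 0, 0.0139], [0, 0, 0.0139], [0, 0, 0.0139], [0, 0, 0], [0, 0, 0], [0, 0, 0], [0, 0, 0], [0, 0, 0], [0, 0, 0], [0, 0, 0]])

```text
time_s: 2.23
ee_pos: [0.2914, -0.3056, 0.3515]
ee_rot: [[-0.001, -1.0, 0.0], [-1.0, 0.001, -0.0], [0.0, -0.0, -1.0]]
contact_force: [0.8, 0.1, -0.2]
grip_width: -0.0002
```

send_rows(claw=[1, 1, 1, 1, 1, 1, 1, 1, 1, 1], dp=[[-0.08, -0.053, 0], [-0.08, -0.053, 0], [-0.08, -0.053, 0], [-0.08, -0.053, 0], [-0.08, -0.053, 0], [-0.08, -0.053, 0], [-0.08, -0.053, 0], [-0.08, -0.053, 0], [-0.08, -0.053, 0], [0, 0, 0]], twist=[[0, 0, 0], [0, 0, 0], [0, 0, 0], [0, 0, 0], [0, 0, 0], [0, 0, 0], [0, 0, 0], [0, 0, 0], [0, 0, 0], [0, 0, 0]])

```text
time_s: 3.07
ee_pos: [0.4838, -0.0149, 0.351]
ee_rot: [[0.004, -1.0, 0.0], [-1.0, -0.004, 0.001], [-0.001, -0.0, -1.0]]
contact_force: [0.5, -1.2, -0.3]
grip_width: 0.0003
```

send_rows(claw=[1, 1, 1, 1, 1, 1, 1, 1, 1, 1], dp=[[-0.083, -0.055, 0], [-0.083, -0.055, 0], [-0.083, -0.055, 0], [-0.083, -0.055, 0], [-0.083, -0.055, 0], [-0.083, -0.055, 0], [-0.083, -0.055, 0], [-0.083, -0.055, 0], [-0.083, -0.055, 0], [0, 0, 0]], twist=[[0, 0, 0], [0, 0, 0], [0, 0, 0], [0, 0, 0], [0, 0, 0], [0, 0, 0], [0, 0, 0], [0, 0, 0], [0, 0, 0], [0, 0, 0]])

```text
time_s: 3.9
ee_pos: [0.6814, 0.2844, 0.3476]
ee_rot: [[0.003, -1.0, -0.003], [-1.0, -0.003, 0.0], [-0.0, 0.003, -1.0]]
contact_force: [-0.9, -0.2, -1.5]
grip_width: 0.0003
```

```bash
python3 - <<'E'
from h import *
s=ctrl.sense();print(s['time_s'],s['ee_pos'],s['joint_positions'])
for n in ['scene','wrist','top']:
    p=shot(n,n+'1.png');print(n)
    spot(p,['hinge','cover_lip','tester','start_mouth','start_top','start_station'])
E
```

```text
3.9 [0.68144618 0.28440153 0.34755241] [3.31962641e-01 6.60776249e-01 8.87839114e-01 1.10177372e-03
 1.59575964e+00 1.89955528e+00]
scene
hinge [0.6021 0.2786 0.102 ] 0.87
hinge [ 0.5183 -0.2878 -0.0049] 0.45
cover_lip [0.6154 0.2807 0.2348] 0.73
tester [ 0.5397  0.2825 -0.0011] 0.97
tester [ 0.4234  0.524  -0.0018] 0.68
start_mouth [ 0.5188 -0.2878  0.0748] 0.94
start_mouth [0.5176 0.2849 0.0625] 0.21
wrist
hinge [ 0.734  -0.1156 -0.003 ] 0.73
hinge [0.596  0.2833 0.105 ] 0.62
tester [ 5.394e-01  2.847e-01 -5.000e-04] 0.66
top
start_mouth [ 0.5164 -0.2802  0.0783] 0.68
start_top [ 0.5173 -0.2836  0.0577] 0.55
start_top [ 7.349e-01 -1.137e-01 -5.000e-04] 0.38
start_station [ 0.5161 -0.2813  0.0008] 0.61
```

View pics/scene1.png

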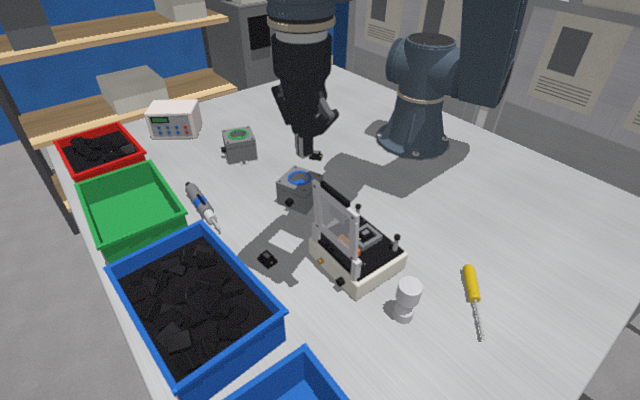

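View pics/wrist1.png

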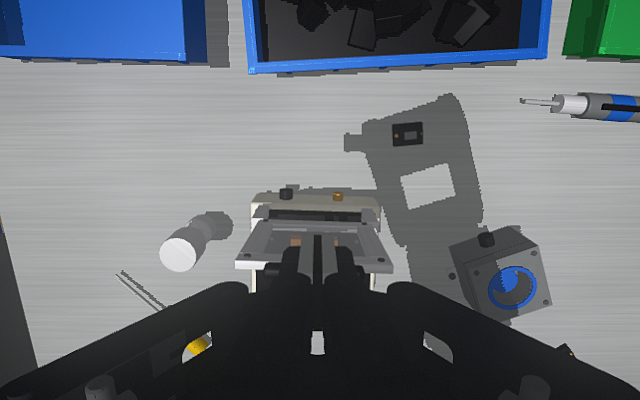

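send_rows(claw=[1, 1, 1, 1, 1, 1, 1, 1, 1], dp=[[0, 0, 0.096], [0, 0, 0.096], [0, 0, 0.096], [0, 0, 0], [0, 0.04, 0], [0, 0.04, 0], [0, 0.02, 0], [0, 0.02, 0], [0, 0, 0]], twist=[[0, 0, 0], [0, 0, 0], [0, 0, 0], [0, 0, 0], [0, 0, 0], [0, 0, 0], [0, 0, 0], [0, 0, 0], [0, 0, 0]])

```text
time_s: 5.7
ee_pos: [0.6314, 0.2799, 0.2383]
ee_rot: [[0.0, -1.0, 0.002], [-1.0, -0.0, 0.001], [-0.001, -0.002, -1.0]]
contact_force: [1.0, 0.5, 1.0]
grip_width: -0.0003
```

send_rows(claw=[1, 1, 1, 1, 1, 1], dp=[[0, 0, 0.015], [0, 0.0275, 0], [0, 0.0275, 0], [0, 0.0275, 0], [0, 0.0275, 0], [0, 0, 0]], twist=[[0, 0, 0], [0, 0, 0], [0, 0, 0], [0, 0, 0], [0, 0, 0], [0, 0, 0]])

```text
time_s: 6.2
ee_pos: [0.5872, 0.2796, 0.2302]
ee_rot: [[0.0, -1.0, -0.0], [-1.0, -0.0, -0.0], [0.0, 0.0, -1.0]]
contact_force: [-0.5, -0.2, 0.3]
grip_width: -0.0001
```

```bash
python3 - <<'E'
from h import *
p=shot('scene','scene2.png')
spot(p,['hinge','cover_lip'])
s=ctrl.sense();print(s['ee_pos'],s['contact_force'])
E
```

```text
hinge [0.604  0.2787 0.1005] 0.83
cover_lip [0.5739 0.2847 0.2355] 0.82
[0.58849884 0.27944485 0.23013767] [0.40225092 0.22565224 0.32141399]
```

View pics/scene2.png

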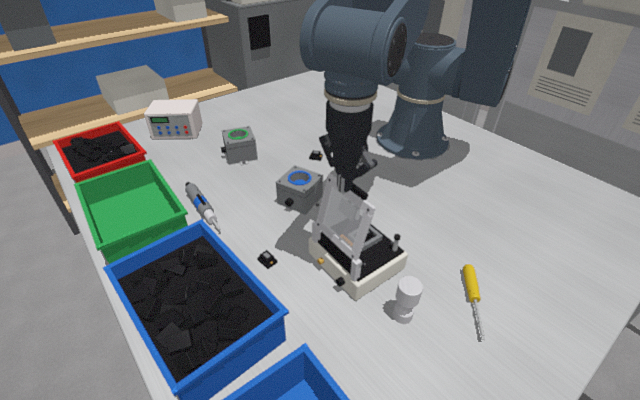

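send_rows(claw=[1, 1, 1, 1, 1, 1, 1, 1, 1, 1], dp=[[0, 0.0235, 0.008], [0, 0.0235, 0.008], [0, 0.0235, 0.008], [0, 0.0235, 0.008], [0, 0.022, 0.016], [0, 0.022, 0.016], [0, 0.022, 0.016], [0, 0.017, 0.021], [0, 0.017, 0.021], [0, 0.017, 0.021]], twist=[[0, 0, 0], [0, 0, 0], [0, 0, 0], [0, 0, 0], [0, 0, 0], [0, 0, 0], [0, 0, 0], [0, 0, 0], [0, 0, 0], [0, 0, 0]])

```text
time_s: 7.18
ee_pos: [0.5034, 0.2795, 0.1722]
ee_rot: [[-0.0, -1.0, 0.0], [-1.0, 0.0, 0.0], [-0.0, -0.0, -1.0]]
contact_force: [1.1, 0.6, 1.0]
grip_width: -0.0001
```

send_rows(claw=[1, 1, 1, 1, 1, 1, 1], dp=[[0, 0.011, 0.0235], [0, 0.011, 0.0235], [0, 0.011, 0.0235], [0, 0.005, 0.0235], [0, 0.005, 0.0235], [0, 0.005, 0.0235], [0, 0, 0]], twist=[[0, 0, 0], [0, 0, 0], [0, 0, 0], [0, 0, 0], [0, 0, 0], [0, 0, 0], [0, 0, 0]])

```text
time_s: 7.77
ee_pos: [0.4831, 0.2791, 0.1143]
ee_rot: [[-0.0, -1.0, -0.003], [-1.0, 0.0, -0.001], [0.001, 0.003, -1.0]]
contact_force: [-0.8, -0.3, -0.3]
grip_width: 0.0001
```

```bash
python3 - <<'E'
from h import *
p=shot('scene','scene3.png')
spot(p,['hinge','cover_lip'])
s=ctrl.sense();print(s['ee_pos'],s['contact_force'])
E
```

```text
hinge [0.6045 0.2832 0.0988] 0.8
cover_lip [0.4643 0.2862 0.1115] 0.66
cover_lip [0.5609 0.4502 0.0025] 0.57
[0.48437978 0.2795497  0.11660053] [-0.5262615   0.40629363  0.17746441]
```

View pics/scene3.png

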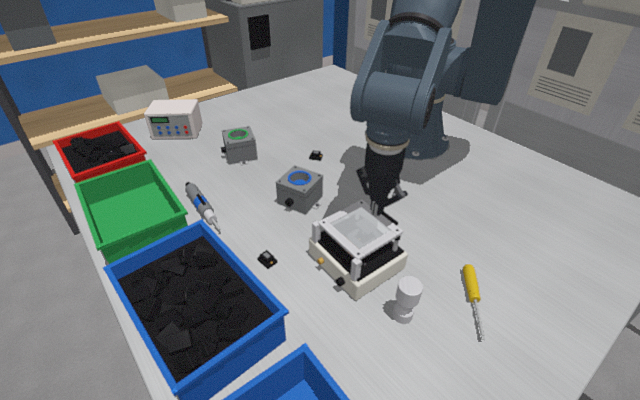

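send_rows(claw=[1, 1, 1], dp=[[0, 0, 0.005], [0, 0, 0.005], [0, 0, 0]], twist=[[0, 0, 0], [0, 0, 0], [0, 0, 0]])

```text
time_s: 8.17
ee_pos: [0.4842, 0.2795, 0.1124]
ee_rot: [[-0.0, -1.0, 0.0], [-1.0, 0.0, 0.0], [-0.0, -0.0, -1.0]]
contact_force: [0.1, -0.7, 0.2]
grip_width: -0.0003
```

send_rows(claw=[1, 1, 1], dp=[[0, 0, 0.005], [0, 0, 0], [0, 0, 0]], twist=[[0, 0, 0], [0, 0, 0], [0, 0, 0]])

```text
time_s: 8.42
ee_pos: [0.4844, 0.2796, 0.1119]
ee_rot: [[-0.0, -1.0, 0.001], [-1.0, 0.0, 0.0], [-0.0, -0.001, -1.0]]
contact_force: [-4.7, -2.0, 16.3]
grip_width: -0.0002
```

send_rows(claw=[1, 1, 1, 1, 1, 1, 1, 1, 1, 1], dp=[[0, 0, 0], [0, 0, 0], [0, 0, 0], [0, 0, -0.02], [0, 0, -0.09], [0, 0, -0.09], [0, 0, -0.09], [0, 0, -0.09], [0, 0, 0], [0, 0, 0]], twist=[[0, 0, 0], [0, 0, 0], [0, 0, 0], [0, 0, 0], [0, 0, 0], [0, 0, 0], [0, 0, 0], [0, 0, 0], [0, 0, 0], [0, 0, 0]])

```text
time_s: 9.25
ee_pos: [0.4848, 0.2798, 0.2645]
ee_rot: [[-0.0, -1.0, 0.004], [-1.0, 0.0, 0.002], [-0.002, -0.004, -1.0]]
contact_force: [-1.0, -0.4, -0.4]
grip_width: 0.0002
```

send_rows(claw=[1, 1, 1, 1, 1, 1, 1, 1, 1, 1], dp=[[0.1, -0.006, 0], [0.1, -0.006, 0], [0.1, -0.006, 0], [0.1, -0.006, 0], [0.1, -0.006, 0], [0.1, -0.006, 0], [0.1, -0.006, 0], [0.1, -0.006, 0], [0.1, -0.006, 0], [0.1, -0.006, 0]], twist=[[0, 0, 0], [0, 0, 0], [0, 0, 0], [0, 0, 0], [0, 0, 0], [0, 0, 0], [0, 0, 0], [0, 0, 0], [0, 0, 0], [0, 0, 0]])

```text
time_s: 10.08
ee_pos: [0.5072, -0.1224, 0.2612]
ee_rot: [[-0.0, -1.0, -0.002], [-1.0, 0.0, 0.001], [-0.001, 0.002, -1.0]]
contact_force: [1.4, -0.4, -0.3]
grip_width: 0.0003
```

send_rows(claw=[1, 1, 1, 1, 1, 1], dp=[[0.1, -0.004, 0], [0.1, -0.004, 0], [0.1, -0.004, 0], [0.08, -0.004, 0], [0, 0, 0], [0, 0, 0]], twist=[[0, 0, 0], [0, 0, 0], [0, 0, 0], [0, 0, 0], [0, 0, 0], [0, 0, 0]])

```text
time_s: 10.58
ee_pos: [0.5136, -0.2736, 0.2606]
ee_rot: [[-0.003, -1.0, -0.002], [-1.0, 0.003, 0.002], [-0.002, 0.002, -1.0]]
contact_force: [0.1, 0.0, -0.1]
grip_width: -0.0
```

```bash
python3 - <<'E'
from h import *
s=ctrl.sense();print(s['time_s'],s['ee_pos'])
for n in ['scene','wrist','top']:
    p=shot(n,n+'4.png');print(n)
    if n=='wrist':
        import pickle;pickle.dump(p,open('w4.pkl','wb'))
    spot(p,['hinge','cover_lip','start_mouth','start_top','start_station'])
E
```

```text
10.5833 [ 0.51363516 -0.27358977  0.26060744]
scene
hinge [0.6058 0.2767 0.1016] 0.68
hinge [ 0.422   0.521  -0.0015] 0.41
cover_lip [0.4641 0.2909 0.1109] 0.69
start_mouth [ 0.521  -0.2901  0.0768] 0.59
start_station [ 5.214e-01 -2.878e-01 -1.000e-04] 0.88
wrist
start_mouth [ 0.515  -0.283   0.0789] 0.91
start_top [ 0.5206 -0.2823  0.066 ] 0.72
start_station [ 0.5178 -0.2802  0.0024] 0.86
top
hinge [0.6007 0.2842 0.1007] 0.59
hinge [ 0.5357  0.2833 -0.0009] 0.22
cover_lip [0.4632 0.2892 0.1121] 0.71
start_mouth [ 0.5164 -0.2794  0.08  ] 0.55
start_top [ 0.5207 -0.2829  0.0574] 0.49
start_top [0.5081 0.0241 0.0014] 0.17
start_station [ 0.5163 -0.279  -0.0011] 0.7
```

View pics/scene4.png

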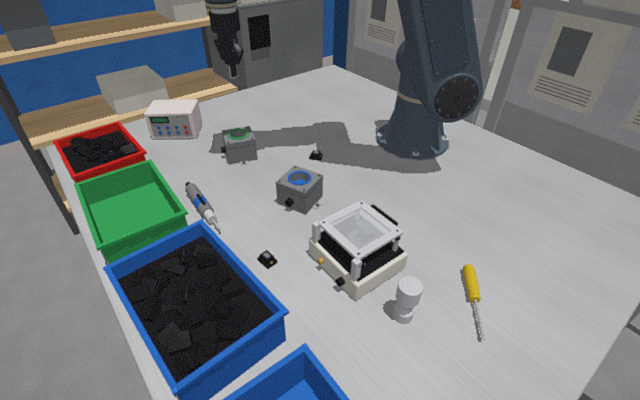

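View pics/wrist4.png

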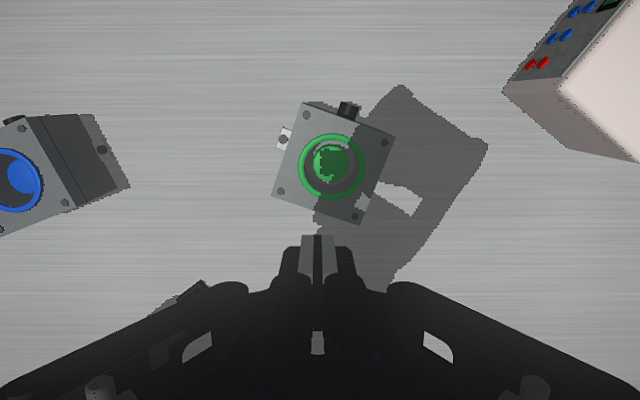

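```bash
python3 - <<'E'
from h import *
import pickle
def ray(p,uv,z):
    K=np.array([[p['fx'],0,p['cx']],[0,p['fy'],p['cy']],[0,0,1]])
    q=cv2.undistortPoints(np.array([[uv]],float),K,np.array(p['dist_coeffs'])).ravel()
    R=np.array(p['R']);d=R.T@[q[0],q[1],1];c=-R.T@np.array(p['t'])
    return c+d*(z-c[2])/d[2]
p=pickle.load(open('w4.pkl','rb'))
hsv=cv2.cvtColor(p['color'],cv2.COLOR_RGB2HSV)
m=cv2.inRange(hsv,(45,90,40),(80,255,255)); m[:, :280]=0;m[:,400:]=0;m[:100]=0;m[230:]=0
cs,_=cv2.findContours(m,cv2.RETR_EXTERNAL,cv2.CHAIN_APPROX_NONE)
pts=cv2.convexHull(np.vstack([c for c in cs if len(c)>20]))
e=cv2.fitEllipse(pts);print('collar',e,ray(p,e[0],.079))
print([ray(p,uv,.075).round(4) for uv in [(306,115),(384,142),(356,216),(280,191)]])
v=cv2.resize(p['color'][90:240,260:410],(600,600),interpolation=cv2.INTER_CUBIC)
cv2.imwrite('pics/crop4.png',v[:,:,::-1])
E
```

```text
collar ((331.3570861816406, 166.41368103027344), (66.4129867553711, 67.75768280029297), 75.6910171508789) [ 0.51891486 -0.28365892  0.079     ]
[array([ 0.5655, -0.2603,  0.075 ]), array([ 0.5411, -0.3322,  0.075 ]), array([ 0.469 , -0.3085,  0.075 ]), array([ 0.4942, -0.2348,  0.075 ])]
```

View pics/crop4.png

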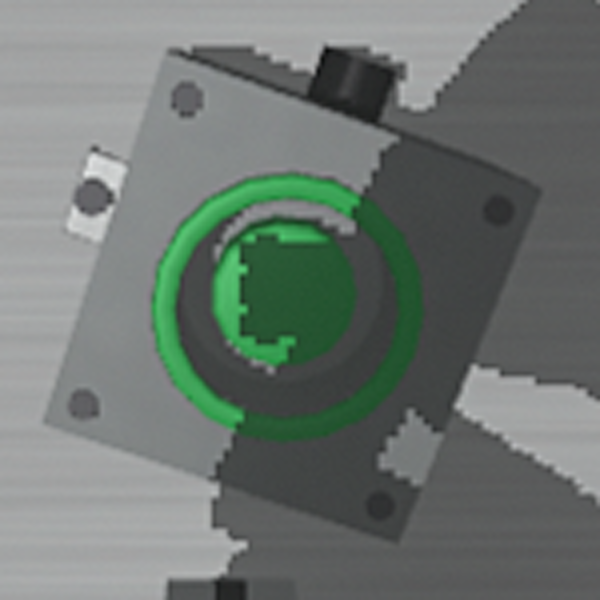

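send_rows(claw=[1, 1, 1, 1, 1, 1, 1, 1], dp=[[0.0235, -0.01, 0], [0, 0, 0.08], [0, 0, 0.09], [0, 0, 0.09], [0, 0, 0.09], [0, 0, 0.07], [0, 0, 0], [0, 0, 0]], twist=[[0, 0, 0], [0, 0, 0], [0, 0, 0], [0, 0, 0], [0, 0, 0], [0, 0, 0], [0, 0, 0], [0, 0, 0]])

```text
time_s: 12.15
ee_pos: [0.5183, -0.2822, 0.094]
ee_rot: [[-0.0, -1.0, -0.002], [-1.0, 0.0, 0.001], [-0.001, 0.002, -1.0]]
contact_force: [0.6, -0.1, 0.6]
grip_width: 0.0001
```

```bash
python3 - <<'E'
from h import *
p=shot('wrist','wrist5.png')
spot(p,['start_mouth','start_top'])
s=ctrl.sense();print(s['ee_pos'],s['contact_force'])
p=shot('scene','scene5.png')
v=cv2.resize(p['color'][60:200,180:340],(800,700)[:2],interpolation=cv2.INTER_CUBIC)
cv2.imwrite('pics/crop5.png',cv2.resize(v,(640,560))[:,:,::-1])
E
```

```text
start_mouth [ 0.5176 -0.2843  0.0784] 0.91
start_top [ 0.5201 -0.2855  0.0649] 0.69
[ 0.51957606 -0.28280313  0.09674269] [0.00160756 0.37900422 0.52678038]
```

View pics/wrist5.png

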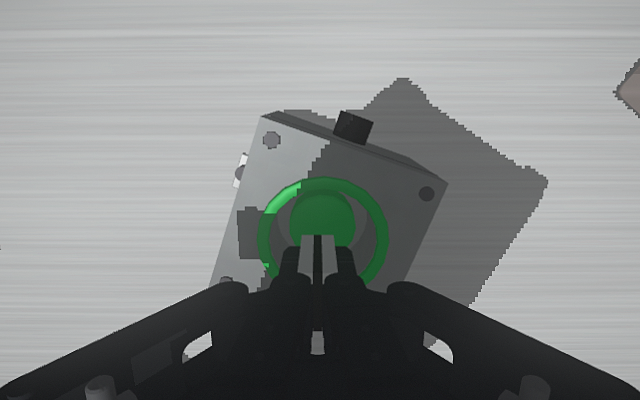

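View pics/crop5.png

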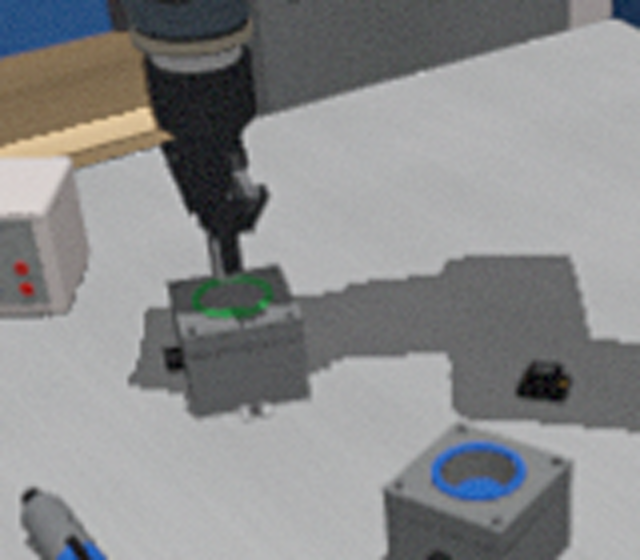

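send_rows(claw=[1, 1, 1, 1], dp=[[0, 0, 0.028], [0, 0, 0.028], [0, 0, 0.028], [0, 0, 0]], twist=[[0, 0, 0], [0, 0, 0], [0, 0, 0], [0, 0, 0]])

```text
time_s: 12.68
ee_pos: [0.5175, -0.2813, 0.0584]
ee_rot: [[-0.0, -1.0, -0.002], [-1.0, 0.0, 0.002], [-0.002, 0.002, -1.0]]
contact_force: [-2.1, 0.4, 2.3]
grip_width: 0.0002
```

send_rows(claw=[1, 1, 1, 1], dp=[[0, 0, 0.008], [0, 0, 0.007], [0, 0, 0], [0, 0, 0]], twist=[[0, 0, 0], [0, 0, 0], [0, 0, 0], [0, 0, 0]])

```text
time_s: 13.02
ee_pos: [0.5183, -0.2818, 0.055]
ee_rot: [[-0.0, -1.0, -0.0], [-1.0, 0.0, 0.0], [-0.0, 0.0, -1.0]]
contact_force: [-2.0, 0.5, 3.4]
grip_width: 0.0004
```

send_rows(claw=[1, 1, 1, 1], dp=[[0, 0, 0.006], [0, 0, 0.002], [0, 0, 0], [0, 0, 0]], twist=[[0, 0, 0], [0, 0, 0], [0, 0, 0], [0, 0, 0]])

```text
time_s: 13.35
ee_pos: [0.5187, -0.2821, 0.0529]
ee_rot: [[-0.0, -1.0, 0.001], [-1.0, 0.0, -0.0], [0.0, -0.001, -1.0]]
contact_force: [-5.8, 4.3, 16.5]
grip_width: 0.0002
```

At the stop (16 N, z = 0.053). Now hold for about 1.7 s, then lift.

send_rows(claw=[1, 1, 1, 1, 1, 1, 1, 1, 1, 1], dp=[[0, 0, 0], [0, 0, 0], [0, 0, 0], [0, 0, 0], [0, 0, 0], [0, 0, 0], [0, 0, 0], [0, 0, 0], [0, 0, 0], [0, 0, 0]], twist=[[0, 0, 0], [0, 0, 0], [0, 0, 0], [0, 0, 0], [0, 0, 0], [0, 0, 0], [0, 0, 0], [0, 0, 0], [0, 0, 0], [0, 0, 0]])

```text
time_s: 14.18
ee_pos: [0.5187, -0.282, 0.0529]
ee_rot: [[-0.0, -1.0, 0.001], [-1.0, 0.0, -0.0], [0.0, -0.001, -1.0]]
contact_force: [-5.4, 4.3, 16.3]
grip_width: -0.0001
```

send_rows(claw=[1, 1, 1, 1, 1, 1, 1, 1, 1, 1], dp=[[0, 0, 0], [0, 0, 0], [0, 0, 0], [0, 0, 0], [0, 0, 0], [0, 0, 0], [0, 0, 0], [0, 0, 0], [0, 0, 0], [0, 0, 0]], twist=[[0, 0, 0], [0, 0, 0], [0, 0, 0], [0, 0, 0], [0, 0, 0], [0, 0, 0], [0, 0, 0], [0, 0, 0], [0, 0, 0], [0, 0, 0]])

```text
time_s: 15.02
ee_pos: [0.5187, -0.282, 0.053]
ee_rot: [[-0.0, -1.0, 0.001], [-1.0, 0.0, -0.001], [0.001, -0.001, -1.0]]
contact_force: [-5.2, 3.9, 15.8]
grip_width: 0.0001
```

send_rows(claw=[1, 1, 1, 1, 1, 1, 1, 1, 1, 1], dp=[[0, 0, -0.02], [0, 0, -0.04], [0, 0, -0.06], [0, 0, -0.08], [0, 0, -0.09], [0, 0, -0.09], [0, 0, -0.09], [0, 0, 0], [0, 0, 0], [0, 0, 0]], twist=[[0, 0, 0], [0, 0, 0], [0, 0, 0], [0, 0, 0], [0, 0, 0], [0, 0, 0], [0, 0, 0], [0, 0, 0], [0, 0, 0], [0, 0, 0]])

```text
time_s: 15.85
ee_pos: [0.5182, -0.2818, 0.239]
ee_rot: [[-0.0, -1.0, -0.0], [-1.0, 0.0, 0.0], [-0.0, 0.0, -1.0]]
contact_force: [0.5, -0.1, -0.5]
grip_width: 0.0001
```

```bash
python3 - <<'E'
from h import *
s=ctrl.sense();print(s['time_s'],s['ee_pos'],s['contact_force'])
for n in ['top','scene','wrist']:
    p=shot(n,n+'6.png');print(n)
    spot(p,['cover_lip','part','start_top','spare_a','driver','fitting','screwdriver'])
E
```

```text
15.85 [ 0.51819958 -0.28175674  0.23899314] [ 0.45301296 -0.13729984 -0.50803435]
top
cover_lip [0.463  0.2872 0.1132] 0.73
cover_lip [ 3.355e-01 -1.175e-01 -2.000e-04] 0.54
cover_lip [0.5071 0.0217 0.0024] 0.23
start_top [ 0.5173 -0.2833  0.0547] 0.52
spare_a [ 0.3351 -0.1137  0.0025] 0.69
spare_a [ 0.6917  0.1587 -0.002 ] 0.54
driver [ 7.338e-01 -1.154e-01 -2.000e-04] 0.86
fitting [0.5594 0.4488 0.0007] 0.77
screwdriver [0.4246 0.5291 0.    ] 0.68
scene
cover_lip [0.4663 0.2861 0.1137] 0.69
start_top [ 0.3349 -0.1189 -0.0025] 0.5
spare_a [0.7007 0.1522 0.0013] 0.6
spare_a [ 0.3335 -0.1175 -0.0044] 0.48
spare_a [0.5599 0.4479 0.0037] 0.19
driver [ 0.7343 -0.1203 -0.0032] 0.87
fitting [0.5608 0.451  0.0017] 0.69
fitting [0.5212 0.2855 0.0602] 0.38
screwdriver [ 0.425   0.5208 -0.0022] 0.79
wrist
start_top [ 0.5195 -0.2826  0.0636] 0.94
spare_a [ 0.3367 -0.116   0.0051] 0.58
```

View pics/scene6.png

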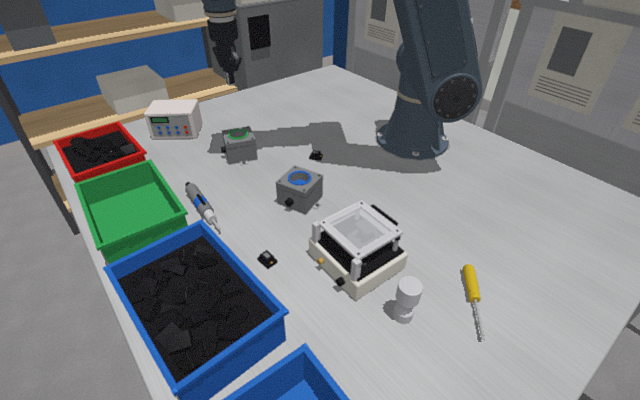

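View pics/wrist6.png

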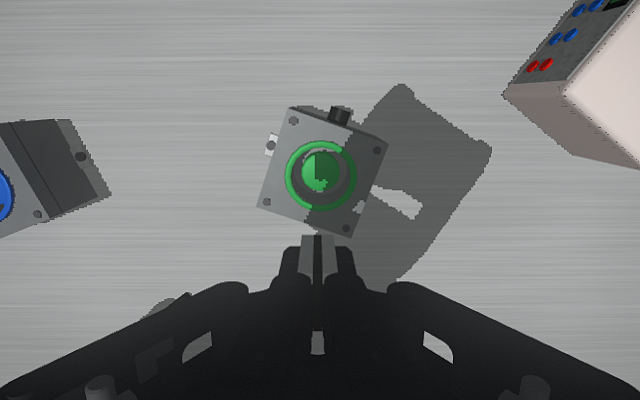

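```bash
python3 -c "
from rig import ctrl
print(ctrl.sign_off())"
```

```text
the job is handed in; nothing more can be done
None
```

I shut the cover, held the green start key down for about 1.7 s, released it and handed the job in at about 16 s. The hand-in reports no verdict.

- **Cover:** I swung it down from behind with the closed fingertips. It stopped at a height of 111.9 mm with 16 N on it, against 112 mm nominal when shut. Later pictures still show it shut, with the lip at 111–114 mm.
- **Green key:** I pressed it to its stop, with the fingertip at 53 mm height and about 16 N. I then lifted the fingertip 0.16 m above the station, where the contact force was about 0.
- **Other objects:** The driver, fitting, screwdriver and both spares measured within the networks' error of where they started. I never went near the blue key.
- **Checks that disagreed or were missing:**
  - **Mouth position:** the scene camera put the green mouth up to about 9 mm off the top and wrist views. I used a fit to the collar in the wrist picture instead, and the fingertip entered freely.
  - **Key height:** network readings of the key top after release were 55 mm (top camera) and 64 mm (wrist camera), against 59 mm nominal. Its return to "up" is therefore judged only from the clear fingertip and the wrist picture.
  - **Connector:** I did not get a reading of it under the shut cover. The fingertips never touched it, and the cover reached its nominal shut height.

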